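# Load the contact-print jig of the mask aligner bench

## Task

Load the contact-print jig for exposure, building the stack between its four white corner guides from the bottom up: first the aluminium substrate carrier, then the small glass substrate into the carrier's pocket, then the photomask flat on the substrate, and last the steel pressure frame, lowered gently onto the mask and not dropped, so that the glass does not chip. Everything must sit level and fully down, and the objective and the lens canister standing among the parts must stay where they are.

Things in the scene. Friction and masses are not known exactly. Their poses are not given: they have to be found in the camera images.
- jig: Fixed target: black plate 88 mm square, top (stack floor) 8 mm over the table, with 4 white L corner guides round a 64 mm square opening. Guides rise 31 mm above the floor; above 24 mm they flare out 5.5 mm. Each side is open 36 mm wide between guides, for fingers. Origin: centre of underside, on the table; x, y square to the opening, z up; turned up to 0.5 rad. Parts fit at any quarter turn.
- carrier: Loose square aluminium plate 60 x 60 x 7 mm, 0.12 kg, flat on the table. A fence at each corner of its top rises 5 mm more; they form a pocket 47 mm square, flared out 4.5 mm in the top 3 mm, each side open 29 mm wide for fingers. Origin: centre of underside; x, y square to its sides, z up. Seated: origin 8 mm above the jig's origin.
- substrate: Loose small clear glass plate 44 x 44 x 7 mm with a thin amber resist film on top, 0.04 kg, lying on the round dish. Origin: centre of underside; x, y square to its sides, z up. Seated in the carrier's pocket: origin 7 mm above the carrier's origin, top 2 mm above the fences.
- dish: Fixed: closed round white wafer dish, 64 mm diameter, 14 mm high, on which the substrate lies at the start. Origin: centre of underside.
- mask: Loose photomask: glass plate 60 x 60 x 6 mm, 0.055 kg, dark chrome round a clear window with fine bars, lying in its black tray. Origin: centre of underside; x, y square to its sides, z up. Seated on the substrate: origin 22 mm above the jig's origin.
- mask_tray: Fixed black tray 74 mm square. Four corner supports hold the mask 12 mm above the table; corner lips rise 2.5 mm round it. Each side is open 47 mm wide between the lips, over a tray floor 4 mm high. Origin: centre of underside; x, y square to its sides.
- press_frame: Loose square steel frame 60 x 60 mm with an open 36 mm window, 16 mm high (sides 60 mm wide up to 13 mm, then a 52 mm wide step), 0.3 kg, flat on the table. Origin: centre of underside; x, y square to its sides, z up. Seated on the mask: origin 28 mm above the jig's origin.
- objective: Loose bystander: pale microscope objective standing upright, 28 mm diameter, 44 mm high. Origin: centre of underside. Not to be disturbed.
- canister: Loose bystander: pale round lens canister standing upright, 41 mm diameter, 50 mm high. Origin: centre of underside. Not to be disturbed.
Things that resemble listed ones, but are neither listed nor needed, are in the scene too. Leave any green look-alike of the substrate alone.

How it is judged (in metres and radians):
On the way, in this order (a step that is already met when the one before it is completed fails the run):
1. The carrier sits fully down in the jig, let go (z of carrier in the frame of jig between 0.006 and 0.01 m and horizontal distance between carrier and jig below 0.005 m and angle between carrier's own z axis and vertical below 0.05 rad and contact force between the fingers and carrier below 0.05 N), for 0.2 s.
2. The substrate sits fully down in the carrier's pocket in the jig, let go (z of carrier in the frame of jig between 0.006 and 0.01 m and horizontal distance between each of carrier, substrate and jig below 0.005 m and angle between each of carrier, substrate's own z axis and vertical below 0.05 rad and z of substrate in the frame of carrier between 0.005 and 0.009 m and contact force between the fingers and substrate below 0.05 N), for 0.2 s.
3. The mask lies flat on the substrate between the guides, let go (z of carrier in the frame of jig between 0.006 and 0.01 m and horizontal distance between each of carrier, substrate, mask and jig below 0.005 m and angle between each of carrier, substrate, mask's own z axis and vertical below 0.05 rad and z of substrate in the frame of carrier between 0.005 and 0.009 m and z of mask in the frame of jig between 0.02 and 0.024 m and contact force between the fingers and mask below 0.05 N), for 0.2 s.
4. The pressure frame lies flat on the mask between the guides, let go (z of press_frame in the frame of jig between 0.026 and 0.03 m and horizontal distance between press_frame and jig below 0.005 m and angle between press_frame's own z axis and vertical below 0.05 rad and contact force between the fingers and press_frame below 0.05 N), for 0.2 s.
At the end, for the whole second after the job is handed in: Carrier fully down on the jig's floor, substrate fully down in the carrier's pocket, mask on the substrate and pressure frame on the mask: each within 2 mm of its seated height, within 5 mm of the jig's centre and level within 0.05 rad, released and at rest (z of carrier in the frame of jig between 0.006 and 0.01 m and horizontal distance between each of carrier, substrate, mask, press_frame and jig below 0.005 m and angle between each of carrier, substrate, mask, press_frame's own z axis and vertical below 0.05 rad and linear speed of each of carrier, substrate, mask, press_frame below 0.02 m/s and z of substrate in the frame of carrier between 0.005 and 0.009 m and z of mask in the frame of jig between 0.02 and 0.024 m and z of press_frame in the frame of jig between 0.026 and 0.03 m); the robot touches nothing.
It fails at once if The objective was knocked over or pushed away by more than 20 mm (angle between objective's own z axis and vertical above 0.4 rad or distance of objective from where it was at the start of the episode above 0.02 m).
It fails at once if The lens canister was knocked over or pushed away by more than 20 mm (angle between canister's own z axis and vertical above 0.4 rad or distance of canister from where it was at the start of the episode above 0.02 m).
It fails at once if The pressure frame fell or slammed onto the mask (over 0.4 m/s in the last 20 mm above its seat) (linear speed of press_frame above 0.4 m/s and horizontal distance between press_frame and jig below 0.03 m and z of press_frame in the frame of jig below 0.048 m).
It also fails if it takes over 102 s, if anything falls off the work surface, if the arm or the gripper's body presses on something with over 40 N, if the wrist force passes 120 N, or if a joint passes its speed limit or range.

## Robot

A 6-joint arm with a two-finger parallel gripper is mounted at the origin on a cart in front of the work surface, level with it; the furniture and walls round the work are solid. World frame = base frame: x ahead of the robot, y to its left, z up, the work surface at z = 0. Lengths are in mm, angles in rad, forces in N, time in s.
With the tool pointing down it reaches from about 275 to 750 mm from the base axis. Payload 10.2 kg.
Tool frame: the origin (TCP) lies at the centre of the arm's flange, where the gripper is bolted on; the fingertips stand 173 mm ahead of it and the grasp point (between the pads) lies 155 mm ahead of it; z points along the fingers, y is the line along which they close (so a half turn about z gives the same grasp; the last joint's range is limited). The gripper opens to 85 mm and grips with 20 to 120 N. Pads are 22 mm wide; open, the fingers measure 114 mm over their backs; the gripper's body (76 mm by 85 mm) begins 54 mm behind the grasp point. The pads swing forward as they close: fully open they stand 13 mm farther back than shut.
Start: joints at [-1.347, 0.313, 1.498, -0, 1.331, -0.223], TCP at [226.832, -473.476, 404.694] pointing down, gripper open.
Joint ranges: [-2.94, 2.94], [-0.97, 2.17], [0.19, 2.56], [-1.23, 4.37], [0.02, 3.11], [-2.88, 2.88]. Speed limits (rad/s): [2.39, 2.39, 3.01, 3.14, 3.14, 3.14].

## Interface

Orientations are given as a unit quaternion [w, x, y, z].
In Python, from rig import status, capture, camera_info, ticket gives the robot as it stands.
- The arm moves only by the shell command python3 -m crank 'ROWS' [FORCE]. ROWS is JSON, a list of rows, each a list of 7 numbers: the shift along the tool's x, y, z as a fraction of full scale, then the turn, a rotation vector about the tool's x, y, z as a fraction of full scale, then the closure, from 0 (fully open) to 1 (shut). A call has 1 to 12 rows; each row is the pose to reach, as a shift and turn from the pose commanded when the call began, along the tool's axes at that moment; what a row does not reach only later rows make up. Full scale, the value 1, is 0.1 m for a shift and 45 degrees for a turn. A row lasts 1/10 s, in which the tool goes at most 50 mm and 8.59 degrees, less where a joint would pass 70% of its speed; a pose out of reach is approached as far as the arm can. A call with a number of a shift or a turn outside -1 to 1 is refused whole. A call with a gripper value outside its range is refused whole. The fingers move at their own pace and stop on an object; FORCE is the grip in N (left out, the last holds). Time passes only in rows, so rows that repeat a pose let the fingers close. It gives the time, the measured TCP pose, the force, the opening and the grip force at its end, in the units of the state.
- status.sense(): the state, without advancing time (a new reading comes with each control period).
- capture(name): name is "scene" or "side" or "wrist"; returns (picture, depth): 384x512x3 uint8, red, green, blue; 384x512 float32, mm along the optical axis (not along the pixel's ray), 0 where there is no reading.
- camera_info(name): a dict with "K" (3x3 intrinsics, pixels), "camera_from_world" (4x4, takes a point from world to camera coordinates). Camera axes: x right, y up, looking along -z (the intrinsics and any distortion apply to the point x, -y, -z); pixel columns grow to the right and rows downward; lengths in mm; the calibration is good to about 2 mm. A picture is of the moment at which its call begins: read the wrist's pose just before it. camera_info takes no time and is no camera call; for the wrist camera it gives the pose at the moment of the call.
- ticket.finish_job(): hands the job in; it is judged then, once.
The state is a dict: "time_s": time; "joints": joint angles; "dq": joint speeds; "tau": joint torques, N m; "eef_pos": TCP position; "ee_rot": TCP orientation; "force": force on the tool from outside, world axes, zero at the start; "wrist_torque": the same for the moment, N m; "grip_width": opening from 0.0 (shut) to 1.0 (fully open); "grip_force": force on a finger pad.
Only numpy, scipy, OpenCV 4.12 (cv2) and the standard library are available. Lean on these libraries where they do the work, as an engineer would, in place of code of your own. Each camera call takes 0.05 s, during which the arm holds its last target. There are 200 camera calls.

## Working session

There is one attempt and no reset: what is moved stays moved. The work goes in short steps, Python scripts to look and compute and a shell command to move; the robot and the scene stay as the last step left them, time stands still between calls to the robot, and variables do not carry over. Pictures are saved under pics/ and viewed, at most 14 in all, crops included, and the job is handed in when it is done.

```bash
ls; mkdir -p pics
cat > h.py <<'E'
import numpy as np, cv2
from scipy.spatial.transform import Rotation as R
from rig import status, capture, camera_info, ticket
def ray(info,u,v):
    K=np.array(info["K"]);T=np.array(info["camera_from_world"])
    d=np.linalg.inv(K)@np.array([u,v,1.0]); d=np.array([d[0],-d[1],-d[2]])
    Rt=T[:3,:3].T; return -Rt@T[:3,3], Rt@d
def onz(info,u,v,z):
    o,d=ray(info,u,v); return o+d*(z-o[2])/d[2]
def cloud(info,depth):
    K=np.array(info["K"]);T=np.array(info["camera_from_world"])
    v,u=np.mgrid[:depth.shape[0],:depth.shape[1]]
    p=np.stack([(u-K[0,2])/K[0,0]*depth,-(v-K[1,2])/K[1,1]*depth,-depth],-1)
    return (p-T[:3,3])@T[:3,:3]
def proj(info,p):
    K=np.array(info["K"]);T=np.array(info["camera_from_world"])
    c=T[:3,:3]@np.array(p,float)+T[:3,3]; q=K@np.array([c[0],-c[1],-c[2]]); return q[:2]/q[2]
def save(n,im): cv2.imwrite("pics/"+n,cv2.cvtColor(im,cv2.COLOR_RGB2BGR))
E
python3 - <<'E'
from h import *
s=status.sense();print(s)
ims={}
for n in ["scene","side","wrist"]:
    i=camera_info(n);p,d=capture(n);np.savez("c0_%s.npz"%n,p=p,d=d)
    print(n,{k:np.round(v,3).tolist() if not isinstance(v,str) else v for k,v in i.items()}); ims[n]=p
save("scene0.png",cv2.resize(ims["scene"],(800,600),interpolation=cv2.INTER_CUBIC))
save("side0.png",ims["side"])
E
```

```text
pics
{'time_s': 0.0, 'joints': array([-1.34741307e+00,  3.13437118e-01,  1.49847005e+00,  3.18318247e-06,
        1.33098941e+00, -2.23359803e-01]), 'dq': array([-1.48021086e-03,  1.64092994e-03, -7.50554952e-05, -1.87160441e-03,
       -1.50338991e-03,  1.78935582e-03]), 'tau': array([ 1.15571152e-04, -4.12265897e+01, -2.59742457e+01, -1.85445106e-04,
        4.20048207e-03, -1.51817716e-06]), 'eef_pos': array([ 226.8137249 , -473.42534603,  404.12911024]), 'ee_rot': array([-6.51962646e-04,  9.75156013e-01,  2.21518226e-01,  1.53815453e-06]), 'force': array([-0.73054923,  0.22244176,  0.18381945]), 'wrist_torque': array([-0.0028473 , -0.04733007,  0.00495407]), 'grip_force': 0.0, 'grip_width': 0.9980745326026926}
scene {'K': [[394.846, 0.0, 257.071], [0.0, 394.846, 193.552], [0.0, 0.0, 1.0]], 'camera_from_world': [[-0.427, -0.904, -0.002, 510.9], [0.657, -0.312, 0.687, -356.67], [-0.621, 0.292, 0.727, -588.949], [0.0, 0.0, 0.0, 1.0]]}
side {'K': [[434.672, 0.0, 253.247], [0.0, 434.672, 193.384], [0.0, 0.0, 1.0]], 'camera_from_world': [[-0.839, -0.544, -0.002, 622.611], [0.252, -0.392, 0.885, -76.078], [-0.482, 0.742, 0.466, -772.167], [0.0, 0.0, 0.0, 1.0]]}
wrist {'K': [[268.979, 0.0, 256.518], [0.0, 268.979, 189.791], [0.0, 0.0, 1.0]], 'camera_from_world': [[0.432, -0.902, -0.002, -523.824], [0.855, 0.41, -0.317, 41.129], [0.287, 0.136, 0.948, -379.985], [0.0, 0.0, 0.0, 1.0]]}
```

View pics/scene0.png

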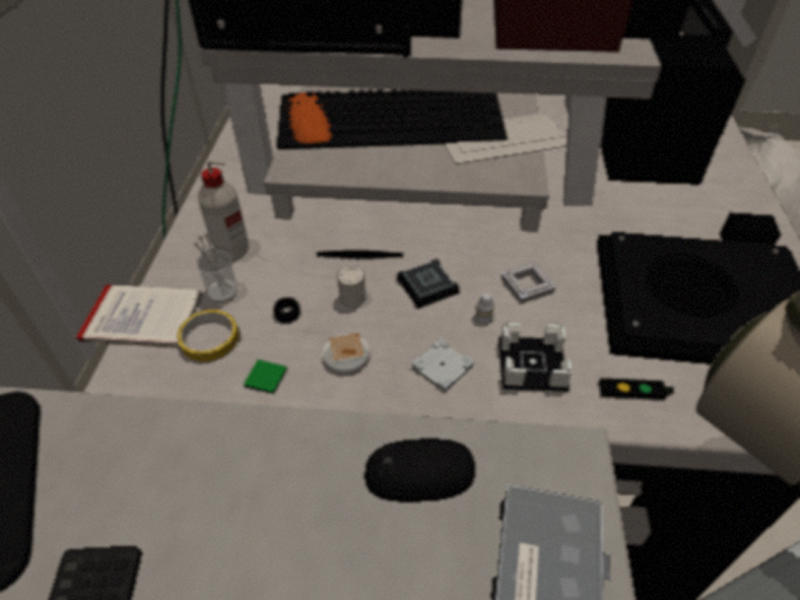

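View pics/side0.png

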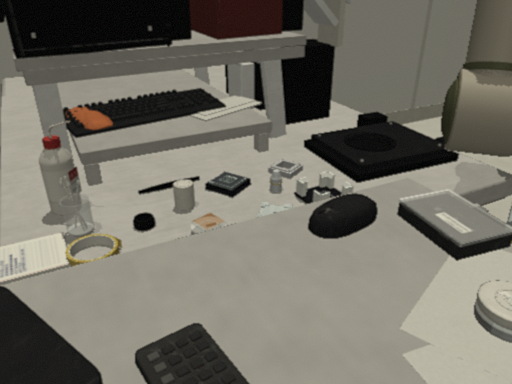

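The scene view (800 px scale) shows the jig (536,358), carrier (443,364), mask in its tray (428,282), frame (528,282), dish with substrate (346,352), objective (485,308), canister (351,287) and the green decoy (266,377). The side view has the same layout, with the carrier partly hidden by the desk in front.

Run:
```python
from h import *
i=camera_info("scene")
d=np.load("c0_scene.npz")["d"];c=cloud(i,d)
for n,u,v,z in [("jig",534,362,8),("carrier",443,364,7),("mask",428,275,18),("frame",528,282,14),("sub",346,346,21),("obj",485,308,30),("can",351,275,50),("green",266,377,10)]:
    u*=.64;v*=.64
    print(n,onz(i,u,v,z).round(0),c[int(v),int(u)].round(0))
s=status.sense();T=np.array(camera_info("wrist")["camera_from_world"])
q=s["ee_rot"];Rw=R.from_quat([q[1],q[2],q[3],q[0]]).as_matrix()
print("tool axes\n",Rw.round(3)); cp=-T[:3,:3].T@T[:3,3]
print("cam pos in tool",Rw.T@(cp-s["eef_pos"]),"cam axes in tool\n",(Rw.T@T[:3,:3].T).round(3))
```

```text
jig [478. 140.   8.] [480. 140.   7.]
carrier [528. 253.   7.] [531. 253.   7.]
mask [682. 198.  18.] [682. 201.  19.]
frame [607.  66.  14.] [619.  59.   2.]
sub [603. 364.  21.] [605. 364.  21.]
obj [576. 162.  30.] [576. 163.  31.]
can [701. 315.  50.] [701. 317.  50.]
green [608. 477.  10.] [611. 477.   7.]
tool axes
 [[ 0.902  0.432 -0.   ]
 [ 0.432 -0.902  0.001]
 [ 0.    -0.001 -1.   ]]
cam pos in tool [81.48167606 -0.4818928  31.67475523] cam axes in tool
 [[-0.     0.948  0.318]
 [ 1.    -0.     0.001]
 [ 0.001  0.318 -0.948]]
```

```bash
python3 -m crank '[[0.33,-0.25,0,0,0,0,0],[0.66,-0.5,0,0,0,0,0],[0.99,-0.75,0,0,0,0,0]]'
python3 -m crank '[[0.4,-0.3,0,0,0,0,0],[0.8,-0.6,0,0,0,0,0],[0.99,-0.75,0,0,0,0,0]]'
python3 -m crank '[[0.4,-0.3,0,0,0,0,0],[0.8,-0.6,0,0,0,0,0],[0.99,-0.75,0,0,0,0,0]]'
python3 -m crank '[[0.4,-0.3,0,0,0,0,0],[0.8,-0.6,0,0,0,0,0],[0.99,-0.75,0,0,0,0,0]]'
python3 -m crank '[[0.4,-0.3,0,0,0,0,0],[0.8,-0.6,0,0,0,0,0],[0.99,-0.75,0,0,0,0,0]]'
python3 -m crank '[[0.4,-0.3,0,0,0,0,0],[0.8,-0.6,0,0,0,0,0],[0.99,-0.75,0,0,0,0,0],[0.99,-0.75,0,0,0,0,0],[0.99,-0.75,0,0,0,0,0]]'
python3 - <<'E'
from h import *
s=status.sense();print(s["eef_pos"],s["ee_rot"],s["joints"])
i=camera_info("wrist");p,d=capture("wrist");np.savez("c1.npz",p=p,d=d,K=i["K"],T=i["camera_from_world"])
save("w1.png",cv2.resize(p,(800,600),interpolation=cv2.INTER_CUBIC))
E
```

```text
time_s: 0.45
eef_pos: [284.0, -361.7, 404.4]
ee_rot: [-0.0, 0.975, 0.221, -0.0]
force: [0.3, -1.0, 0.1]
grip_width: 0.999
grip_force: 0.0
time_s: 0.75
eef_pos: [341.4, -249.7, 404.7]
ee_rot: [-0.0, 0.975, 0.223, 0.0]
force: [1.6, -1.3, -0.1]
grip_width: 0.999
grip_force: 0.0
time_s: 1.05
eef_pos: [398.2, -139.4, 404.7]
ee_rot: [-0.0, 0.975, 0.223, 0.0]
force: [0.3, 0.3, -0.5]
grip_width: 0.997
grip_force: 0.0
time_s: 1.35
eef_pos: [455.1, -28.9, 404.6]
ee_rot: [-0.0, 0.975, 0.223, 0.0]
force: [-0.6, -0.2, 0.7]
grip_width: 1.002
grip_force: 0.0
time_s: 1.65
eef_pos: [512.0, 81.6, 404.3]
ee_rot: [-0.0, 0.975, 0.223, -0.0]
force: [0.1, -0.1, -1.1]
grip_width: 1.001
grip_force: 0.0
time_s: 2.15
eef_pos: [568.0, 189.1, 404.1]
ee_rot: [0.0, 0.975, 0.222, -0.001]
force: [0.7, -0.7, 1.2]
grip_width: 1.001
grip_force: 0.0
[568.00957026 189.08074379 404.14744913] [ 7.58565925e-05  9.75074032e-01  2.21879055e-01 -5.57487036e-04] [ 1.25869071e-01  4.78169636e-01  1.26064682e+00 -2.63601813e-04
  1.40387102e+00  1.24922699e+00]
```

View pics/w1.png

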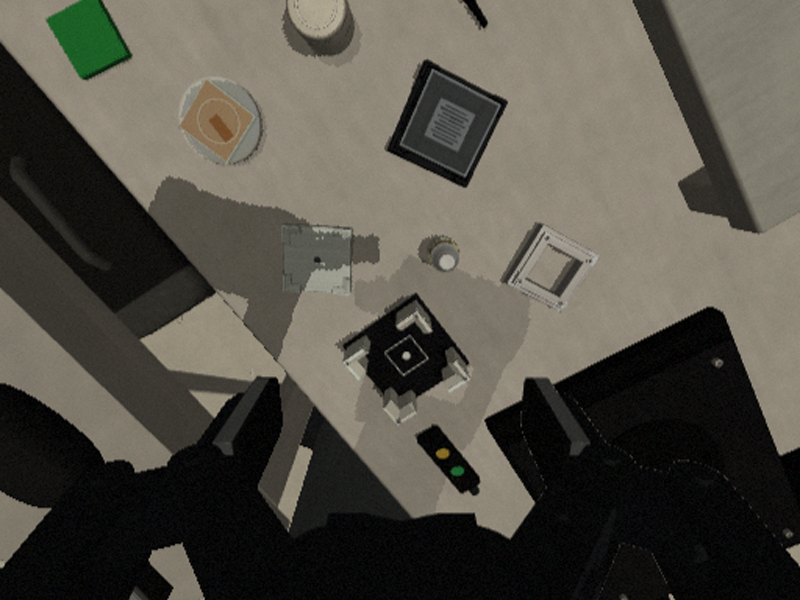

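The wrist view (800 px scale) shows the substrate on its dish (218,120), mask (447,124), carrier (318,260), frame (552,265), jig with centre dot (405,356), objective (443,255) and canister (318,15). Next I'll measure each from depth bands, fitting rectangles in the table plane.

```bash
cat >> h.py <<'E'
def band(c,x,y,r,z0,z1):
    m=(np.hypot(c[...,0]-x,c[...,1]-y)<r)&(c[...,2]>z0)&(c[...,2]<z1)
    n,l,st,ce=cv2.connectedComponentsWithStats(m.astype(np.uint8))
    return m
def rect(c,m):
    P=c[m][:,:2].astype(np.float32); (x,y),(w,h),a=cv2.minAreaRect(P)
    return round(x,1),round(y,1),round(w,1),round(h,1),round(np.radians((a+45)%90-45),3),len(P),c[m][:,2].mean().round(1)
E
python3 - <<'E'
from h import *
f=np.load("c1.npz");info=dict(K=f["K"],camera_from_world=f["T"]);c=cloud(info,f["d"]);p=f["p"]
hsv=cv2.cvtColor(p,cv2.COLOR_RGB2HSV)
dark=hsv[...,2]<60
for n,x,y,r,z0,z1 in [("table",560,320,20,-20,20),("jigplate",478,140,66,5,12),("jigguides",478,140,66,33,45),("carrier",528,253,46,4,20),("carrier top",528,253,46,9.5,20),
  ("mask",682,198,46,15,22),("tray",682,198,60,2,22),("frame",610,62,46,4,25),("frametop",610,62,46,14.5,25),("sub",603,364,35,18.5,26),("dish",603,364,45,5,26),("obj",576,162,25,38,60),("can",701,315,35,45,60)]:
    m=band(c,x,y,r,z0,z1); print(n,rect(c,m))
# jig plate, mask dark contours by colour; centre dot
for n,x,y,z in [("jigdot",478,140,8),("subc",603,364,21)]:
    print(n,proj(info,[x,y,z]))
def colrect(m,z,x,y):
    m=m.astype(np.uint8); cs,_=cv2.findContours(m,cv2.RETR_EXTERNAL,cv2.CHAIN_APPROX_NONE)
    u,v=proj(info,[x,y,z]); k=[q for q in cs if cv2.pointPolygonTest(q,(float(u),float(v)),False)>=0]
    k=max(k,key=cv2.contourArea)[:,0]; P=np.array([onz(info,a,b,z)[:2] for a,b in k],np.float32)
    (X,Y),(w,h),a=cv2.minAreaRect(P); return round(X,1),round(Y,1),round(w,1),round(h,1),round(np.radians((a+45)%90-45),3)
print("sub col",colrect((hsv[...,1]>85)&(hsv[...,0]<20)&(hsv[...,2]>60),21,603,364))
print("mask dark",colrect(dark,18,682,198)); print("jig dark",colrect(dark,8,482,138))
print(p[77,139],p[166,203],p[79,286],p[85,139])
E
```

```text
table (560.1, 319.9, 39.4, 38.9, np.float64(-0.64), 704, np.float64(-0.9))
jigplate (479.9, 142.3, 88.3, 87.8, np.float64(-0.481), 2340, np.float64(7.1))
jigguides (479.5, 142.0, 82.9, 82.2, np.float64(-0.483), 617, np.float64(36.7))
carrier (529.2, 254.9, 60.5, 60.3, np.float64(0.38), 1845, np.float64(6.8))
carrier top (529.6, 254.7, 60.2, 59.7, np.float64(0.387), 246, np.float64(10.7))
mask (677.8, 201.3, 67.9, 60.2, np.float64(0.015), 2557, np.float64(17.3))
tray (677.7, 202.2, 73.7, 73.6, np.float64(0.021), 3494, np.float64(14.3))
frame (613.0, 63.0, 60.6, 59.9, np.float64(-0.035), 1331, np.float64(13.0))
frametop (613.1, 63.2, 52.2, 51.7, np.float64(-0.034), 528, np.float64(15.3))
sub (602.3, 365.1, 44.6, 44.1, np.float64(-0.212), 1419, np.float64(20.4))
dish (601.9, 366.7, 63.2, 64.5, np.float64(0.444), 2348, np.float64(17.3))
obj (584.5, 157.7, 15.7, 15.1, np.float64(0.458), 131, np.float64(41.7))
can (694.3, 312.9, 22.6, 39.6, np.float64(0.46), 813, np.float64(48.8))
jigdot [260.53024942 228.52952841]
subc [139.08309802  76.88676654]
sub col (602.0, 364.9, 41.2, 40.9, np.float64(-0.215))
mask dark (676.0, 203.0, 70.9, 71.0, np.float64(0.02))
jig dark (480.2, 143.4, 89.2, 88.8, np.float64(-0.485))
[113  77  41] [27 28 28] [67 67 69] [137 111  81]
```

Depth is sharp and the fitted sizes match the given ones. Before committing, I'll check where the shelf is and measure the fingertip reach at a few closures, since the pads swing as they close.

```bash
cat >> h.py <<'E'
def go(x,y,z,yaw):
    s=status.sense();q=s["ee_rot"];Rw=R.from_quat([q[1],q[2],q[3],q[0]]).as_matrix()
    Rt=np.array([[np.cos(yaw),np.sin(yaw),0],[np.sin(yaw),-np.cos(yaw),0],[0,0,-1]])
    d=Rw.T@(np.array([x,y,z])-s["eef_pos"])/100; r=R.from_matrix(Rw.T@Rt).as_rotvec()/(np.pi/4)
    print("t",s["time_s"],"pos",s["eef_pos"].round(1),"yaw",round(float(np.arctan2(Rw[1,0],Rw[0,0])),4),"move",d.round(3),"turn",r.round(3))
def tips(c):
    s=status.sense();q=s["ee_rot"];Rw=R.from_quat([q[1],q[2],q[3],q[0]]).as_matrix()
    t=(c-s["eef_pos"])@Rw; m=(abs(t[...,0])<14)&(abs(t[...,1])<62)&(t[...,2]>120)&(t[...,2]<185)
    for sg in (-1,1):
        k=t[m&(t[...,1]*sg>0)]
        print("side",sg,len(k),"zmax",np.percentile(k[:,2],[95,99,100]).round(1) if len(k) else 0,"y near tip",(np.abs(k[k[:,2]>k[:,2].max()-8][:,1]).min().round(1),np.abs(k[k[:,2]>k[:,2].max()-8][:,1]).max().round(1)) if len(k) else 0,
         "x",(k[:,0].min().round(1),k[:,0].max().round(1)) if len(k) else 0)
E
cat > t.py <<'E'
from h import *
i=camera_info("wrist");p,d=capture("wrist");tips(cloud(i,d));print(status.sense()["grip_width"])
E
python3 - <<'E'
from h import *
f=np.load("c1.npz");info=dict(K=f["K"],camera_from_world=f["T"]);c=cloud(info,f["d"])
m=(c[...,2]>60)&(c[...,0]>640);print("high right:",c[m].min(0),c[m].max(0))
for y0 in range(-50,400,50):
    g=np.load("c0_scene.npz");cs=cloud(camera_info("scene"),g["d"]);m=(cs[...,2]>25)&(cs[...,0]>690)&(abs(cs[...,1]-y0)<25)&(cs[...,0]<1000)
    print(y0,cs[m][:,0].min().round() if m.any() else None, cs[m][:,2].min() if m.any() else None)
E
python3 t.py
python3 -m crank '[[0,0,0,0,0,0,0.18],[0,0,0,0,0,0,0.18]]' | tail -2; python3 t.py
python3 -m crank '[[0,0,0,0,0,0,0.3],[0,0,0,0,0,0,0.3]]'| tail -2; python3 t.py
python3 -m crank '[[0,0,0,0,0,0,0.48],[0,0,0,0,0,0,0.48],[0,0,0,0,0,0,0.48]]'| tail -2; python3 t.py
python3 - <<'E'
from h import *
go(529.4,254.9,300,0.385)
E
```

```text
high right: [641.24084656 -35.90120104  60.01256478] [821.22676375 224.74864789 372.36296174]
-50 704.0 74.6324749156598
0 701.0 25.385098386715605
50 730.0 53.18710138918621
100 759.0 51.797372049234546
150 788.0 52.19631902058425
200 817.0 51.778450407136006
250 845.0 51.902816548030145
300 690.0 37.09806595267735
350 690.0 25.487366704763687
side -1 2202 zmax [156.6 159.8 162. ] y near tip (np.float64(43.0), np.float64(55.1)) x (np.float64(-11.6), np.float64(12.7))
side 1 2204 zmax [156.5 160.1 162.4] y near tip (np.float64(41.2), np.float64(53.6)) x (np.float64(-11.4), np.float64(13.1))
0.999068452196267
grip_width: 0.822
grip_force: 0.0
side -1 2221 zmax [160.9 164.9 167.1] y near tip (np.float64(35.2), np.float64(46.8)) x (np.float64(-11.5), np.float64(13.9))
side 1 2242 zmax [160.9 164.7 167.1] y near tip (np.float64(34.2), np.float64(45.7)) x (np.float64(-12.0), np.float64(13.9))
0.8231955708247369
grip_width: 0.7
grip_force: 0.0
side -1 2381 zmax [162.4 166.8 169.5] y near tip (np.float64(30.2), np.float64(42.2)) x (np.float64(-11.7), np.float64(14.0))
side 1 2387 zmax [162.4 167.  169.7] y near tip (np.float64(29.1), np.float64(40.8)) x (np.float64(-11.9), np.float64(14.0))
0.7003235324859041
grip_width: 0.519
grip_force: 0.0
side -1 2525 zmax [163.9 169.1 171.9] y near tip (np.float64(22.4), np.float64(33.7)) x (np.float64(-11.8), np.float64(14.0))
side 1 2533 zmax [164.2 169.4 171.8] y near tip (np.float64(21.4), np.float64(33.7)) x (np.float64(-12.0), np.float64(14.0))
0.5184847022492652
t 3.1 pos [568.1 189.1 404.7] yaw 0.4469 move [-0.064 -0.761  1.047] turn [-0.     0.     0.079]
```

```bash
python3 -m crank '[[-0.02,-0.25,0.33,0,0,0.03,0.15],[-0.04,-0.5,0.67,0,0,0.06,0.15],[-0.064,-0.761,1,0,0,0.079,0.15],[-0.064,-0.761,1,0,0,0.079,0.15],[-0.064,-0.761,1,0,0,0.079,0.15]]' | head -2
cat > look.py <<'E'
import sys
from h import *
# args: x y r z0 z1
x,y,r,z0,z1=map(float,sys.argv[1:6])
i=camera_info("wrist");s=status.sense();p,d=capture("wrist");c=cloud(i,d)
q=s["ee_rot"];Rw=R.from_quat([q[1],q[2],q[3],q[0]]).as_matrix()
c=c-Rw@np.array([1.0,-0.7,0])+[0,0,0.9]
rr=rect(c,band(c,x,y,r,z0,z1));print("rect",rr)
print("in tool",(Rw.T@(np.array([rr[0],rr[1],rr[6]])-s["eef_pos"])).round(1))
np.savez("last.npz",p=p,c=c)
if len(sys.argv)>6: save(sys.argv[6],cv2.resize(p,(800,600)))
E
python3 look.py 529 255 46 4 20; python3 look.py 529 255 46 9.8 20
python3 - <<'E'
from h import *
f=np.load("c1.npz");info=dict(K=f["K"],camera_from_world=f["T"]);c=cloud(info,f["d"])
for u,v in [(720,310),(705,330),(485,420),(520,420)]: print(c[int(v*.64),int(u*.64)].round())
E
```

```text
time_s: 3.6
eef_pos: [529.6, 255.0, 304.9]
rect (528.7, 253.7, 60.4, 60.0, np.float64(0.383), 3305, np.float64(7.7))
in tool [ -1.3   0.9 297.2]
rect (528.8, 253.9, 59.7, 59.9, np.float64(0.386), 482, np.float64(11.5))
in tool [-2.000e+00  1.000e-01  2.943e+02]
[646. -92.  15.]
[625. -89.  19.]
[448.  38.   5.]
[471.  15.  21.]
```

```bash
python3 -c "
from h import *
go(528.7,253.8,171,0.385)"
```

```text
t 3.7 pos [530.2 254.3 306.2] yaw 0.3843 move [-1.900e-02 -1.000e-03  1.352e+00] turn [ 0.001 -0.003 -0.001]
```

```bash
python3 -m crank '[[-0.01,0,0.35,0,0,0,0.15],[-0.014,0,0.7,0,0,0,0.15],[-0.014,0,0.95,0,0,0,0.15],[-0.014,0,1,0,0,0,0.15]]' 30 | head -3
python3 -m crank '[[0,0,0.18,0,0,0,0.15],[0,0,0.3,0,0,0,0.15],[0,0,0.34,0,0,0,0.15],[0,0,0.34,0,0,0,0.15],[0,0,0.34,0,0,0,0.15]]'
python3 -m crank '[[0,0,0,0,0,0,0.4],[0,0,0,0,0,0,0.4],[0,0,0,0,0,0,0.4],[0,0,0,0,0,0,0.4],[0,0,0,0,0,0,0.4]]'
```

```text
time_s: 4.1
eef_pos: [528.3, 253.5, 203.2]
ee_rot: [0.0, 0.982, 0.191, -0.001]
time_s: 4.6
eef_pos: [528.5, 254.4, 171.7]
ee_rot: [-0.0, 0.982, 0.191, 0.001]
force: [0.3, 0.5, 0.5]
grip_width: 0.85
grip_force: 0.0
time_s: 5.1
eef_pos: [528.4, 254.4, 171.9]
ee_rot: [-0.0, 0.982, 0.191, 0.001]
force: [-1.5, -1.5, 5.5]
grip_width: 0.687
grip_force: 31.6
```

```bash
python3 -m crank '[[0,0,-0.2,0,0,0,0.4],[0,0,-0.6,0,0,0,0.4],[0,0,-1,0,0,0,0.4],[0,0,-1,0,0,0,0.4]]'
python3 look.py 479.2 141 66 33 45;python3 look.py 479.2 141 66 5 12
python3 -c "
from h import *
go(479.2,141,271,1.089)"
```

```text
time_s: 5.5
eef_pos: [529.0, 254.7, 276.5]
ee_rot: [-0.0, 0.982, 0.191, 0.005]
force: [1.2, -0.7, -1.2]
grip_width: 0.686
grip_force: 33.4
rect (490.3, 145.4, 72.7, 83.3, np.float64(-0.122), 424, np.float64(37.5))
in tool [-79.3  86.4 238.3]
rect (479.6, 141.9, 87.5, 87.7, np.float64(-0.494), 1484, np.float64(7.9))
in tool [-88.9  85.8 265.1]
t 5.6 pos [528.  254.4 271.3] yaw 0.3849 move [-0.878  0.868  0.002] turn [ 0.001 -0.002 -0.897]
```

```bash
python3 -m crank '[[-0.17,0.17,0,0,0,-0.18,0.4],[-0.35,0.35,0,0,0,-0.36,0.4],[-0.53,0.52,0,0,0,-0.54,0.4],[-0.7,0.69,0,0,0,-0.72,0.4],[-0.878,0.868,0,0,0,-0.897,0.4],[-0.878,0.868,0,0,0,-0.897,0.4],[-0.878,0.868,0,0,0,-0.897,0.4]]'
python3 look.py 479.2 141 66 33 45 j1.png;python3 look.py 479.2 141 66 5 12; python3 look.py 479.2 141 50 75 120
python3 -c "
from h import *
go(479.4,141.3,177.5,1.089)"
```

```text
time_s: 6.3
eef_pos: [479.2, 140.8, 269.9]
ee_rot: [-0.0, 0.856, 0.517, -0.001]
force: [-0.6, 0.7, -1.7]
grip_width: 0.685
grip_force: 33.4
rect (493.2, 167.1, 23.4, 81.9, np.float64(-0.484), 1096, np.float64(37.4))
in tool [ 29.9   0.5 232.4]
rect (489.0, 159.3, 47.0, 88.1, np.float64(-0.484), 3794, np.float64(7.9))
in tool [ 20.6   0.4 262.1]
rect (479.5, 141.6, 61.0, 86.2, np.float64(-0.485), 11537, np.float64(106.4))
in tool [2.000e-01 1.000e-01 1.637e+02]
t 6.45 pos [479.5 141.5 270.2] yaw 1.0887 move [-0.002  0.001  0.927] turn [-0.001  0.    -0.   ]
```

View pics/j1.png

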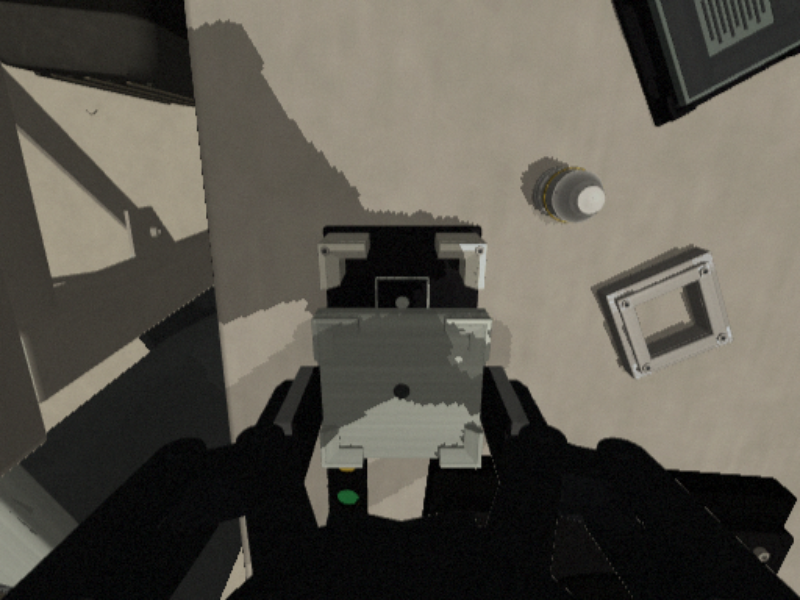

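The view shows the carrier held level, with its hole at (401,390), lined up with the jig behind it at (403,300). The offsets are below 0.5 mm, so I'm lowering.

```bash
python3 -m crank '[[0,0.004,0.3,0,0,0,0.4],[0.001,0.004,0.55,0,0,0,0.4],[0.001,0.004,0.65,0,0,0,0.4],[0.001,0.004,0.75,0,0,0,0.4],[0.001,0.004,0.85,0,0,0,0.4],[0.001,0.004,0.89,0,0,0,0.4],[0.001,0.004,0.905,0,0,0,0.4],[0.001,0.004,0.905,0,0,0,0.4]]'
```

```text
time_s: 7.25
eef_pos: [479.9, 140.9, 180.5]
ee_rot: [0.0, 0.855, 0.518, 0.0]
force: [0.4, 0.1, -1.9]
grip_width: 0.687
grip_force: 33.4
```

```bash
python3 -m crank '[[0,0,0.008,0,0,0,0.4],[0,0,0.01,0,0,0,0.4],[0,0,0.01,0,0,0,0.4]]'
python3 -m crank '[[0,0,0,0,0,0,0.15],[0,0,0,0,0,0,0.15],[0,0,0,0,0,0,0.15],[0,0,-0.1,0,0,0,0.15],[0,0,-0.5,0,0,0,0.15],[0,0,-0.9,0,0,0,0.15],[0,0,-1,0,0,0,0.15]]'
python3 look.py 479.4 141.3 46 11 19.5; python3 look.py 479.4 141.3 46 11 22; python3 look.py 479.4 141.3 70 33 45
python3 -c "
from h import *
go(601.3,364.1,300,1.358)"
```

```text
time_s: 7.55
eef_pos: [479.9, 140.8, 179.9]
ee_rot: [0.0, 0.855, 0.518, 0.001]
force: [-0.4, 0.1, 5.2]
grip_width: 0.684
grip_force: 34.1
time_s: 8.25
eef_pos: [480.3, 141.0, 283.7]
ee_rot: [0.002, 0.855, 0.518, 0.003]
force: [0.3, -0.1, -0.3]
grip_width: 0.852
grip_force: 0.0
rect (483.6, 142.0, 80.6, 80.7, np.float64(-0.632), 3926, np.float64(15.4))
in tool [  1.5   0.8 268.3]
rect (481.9, 144.1, 75.4, 81.2, np.float64(-0.516), 4287, np.float64(15.8))
in tool [  2.7  -1.5 267.4]
rect (479.4, 140.9, 82.4, 82.2, np.float64(-0.486), 1854, np.float64(37.3))
in tool [ -0.7  -1.2 243.6]
t 8.4 pos [479.5 140.8 279.3] yaw 1.0893 move [ 2.543  0.045 -0.206] turn [ 0.001 -0.    -0.342]
```

```bash
python3 - <<'E'
from h import *
c=np.load("last.npz")["c"];a=-0.485;d=c[...,:2]-[479.4,141.0];u=d[...,0]*np.cos(a)+d[...,1]*np.sin(a);v=-d[...,0]*np.sin(a)+d[...,1]*np.cos(a)
m=(abs(u)<34)&(abs(v)<34)&(c[...,2]>13.5)&(c[...,2]<16.5)
for n,e in (("u",u),("v",v)): print(n,[round(float(x),1) for x in np.percentile(e[m],[0.5,1,2,98,99,99.5])])
uu,vv=u[m],v[m]
A=np.c_[uu,vv,np.ones(m.sum())];print("plane",np.linalg.lstsq(A,c[m][:,2],rcond=None)[0])
E
python3 -m crank '[[0.4,0,0,0,0,-0.1,0.25],[0.8,0,0,0,0,-0.2,0.25],[1,0,0,0,0,-0.2,0.25]]' | head -2
python3 -m crank '[[0.4,0,0,0,0,-0.1,0.25],[0.8,0,0,0,0,-0.14,0.25],[1,0,0,0,0,-0.14,0.25],[1,0,0,0,0,-0.14,0.25],[1,0,0,0,0,-0.14,0.25]]' | head -2
python3 -c "
from h import *
go(601.7,364,280,1.358)"
```

```text
u [-28.8, -28.3, -27.3, 28.8, 30.0, 30.3]
v [-32.1, -31.8, -28.1, 28.9, 29.7, 30.4]
plane [ 1.62441641e-03 -2.20430415e-04  1.49187994e+01]
time_s: 8.7
eef_pos: [526.5, 231.5, 277.3]
time_s: 9.2
eef_pos: [557.6, 324.0, 277.3]
t 9.2 pos [557.6 324.  277.3] yaw 1.3566 move [ 0.485  0.345 -0.029] turn [-0.003  0.002 -0.002]
```

```bash
python3 -m crank '[[0.25,0.17,0,0,0,0,0.25],[0.485,0.345,0,0,0,0,0.25],[0.485,0.345,0,0,0,0,0.25],[0.485,0.345,0,0,0,0,0.25],[0.485,0.345,0,0,0,0,0.25]]' | head -2
python3 look.py 601.7 364 36 18.5 26 s1.png
python3 -c "
from h import *
c=np.load('last.npz')['c'];print(rect(c,band(c,601,365,45,11,26)))
go(601.7,364,185,1.358)"
```

```text
time_s: 9.7
eef_pos: [601.7, 363.3, 278.9]
rect (602.5, 364.2, 44.9, 43.9, np.float64(-0.213), 2261, np.float64(21.2))
in tool [  1.3   0.8 257.7]
(602.2, 366.1, 63.6, 64.0, np.float64(-0.22), 3635, np.float64(18.4))
t 9.75 pos [601.7 363.4 279.2] yaw 1.3555 move [ 0.006 -0.     0.942] turn [-0.001  0.001 -0.003]
```

View pics/s1.png

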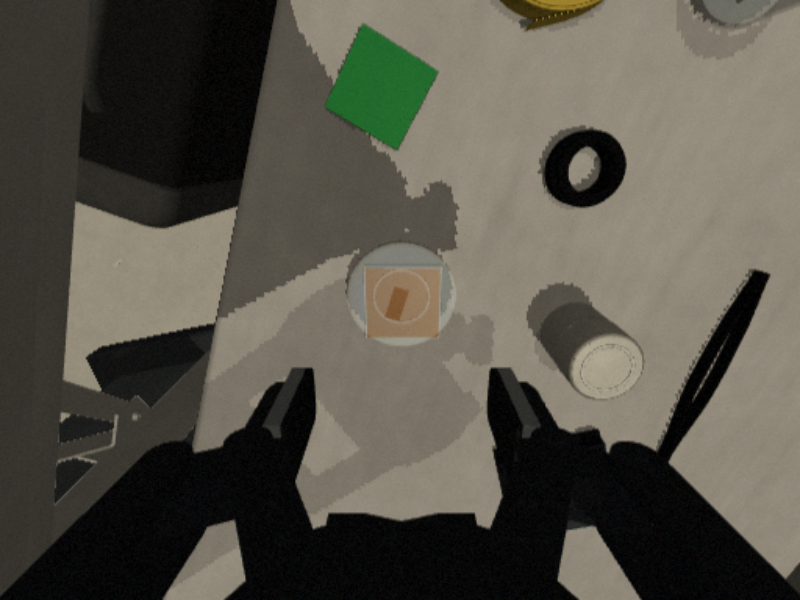

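The substrate (403,300) lies square to the tool on the dish, 1.3 mm off along tool x. I'm correcting that, descending and gripping gently.

```bash
python3 -m crank '[[0.013,0.007,0.35,0,0,0,0.25],[0.013,0.007,0.65,0,0,0,0.25],[0.013,0.007,0.8,0,0,0,0.25],[0.013,0.007,0.88,0,0,0,0.25],[0.013,0.007,0.91,0,0,0,0.25],[0.013,0.007,0.91,0,0,0,0.25],[0.013,0.007,0.91,0,0,0,0.25]]'
python3 -m crank '[[0,0,0,0,0,0,0.55],[0,0,0,0,0,0,0.55],[0,0,0,0,0,0,0.55],[0,0,0,0,0,0,0.55],[0,0,0,0,0,0,0.55],[0,0,0,0,0,0,0.55]]' 25
```

```text
time_s: 10.45
eef_pos: [603.2, 365.5, 189.6]
ee_rot: [0.0, 0.779, 0.627, 0.001]
force: [0.7, 0.0, 0.2]
grip_width: 0.746
grip_force: 0.0
time_s: 11.05
eef_pos: [603.1, 365.5, 189.3]
ee_rot: [0.0, 0.779, 0.627, 0.001]
force: [-0.4, -1.1, 4.9]
grip_width: 0.499
grip_force: 25.6
```

```bash
python3 -m crank '[[0,0,-0.2,0,0,0,0.55],[0,0,-0.6,0,0,0,0.55],[0,0,-0.9,0,0,0,0.55],[0,0,-0.9,0,0,0,0.55]]'|tail -2
python3 look.py 603 365 36 95 115
python3 -c "
from h import *
go(479.5,141.1,280,1.089)"
```

```text
grip_width: 0.499
grip_force: 25.7
rect (604.7, 365.0, 44.9, 44.2, np.float64(-0.218), 1725, np.float64(114.2))
in tool [ -1.2   0.2 169.2]
t 11.5 pos [603.  365.5 280.4] yaw 1.3564 move [-2.456 -0.73  -0.004] turn [ 0.004 -0.004  0.34 ]
```

```bash
python3 -m crank '[[-0.4,-0.12,0,0,0,0,0.55],[-0.82,-0.243,0,0,0,0,0.55]]'|head -2
python3 -m crank '[[-0.4,-0.12,0,0,0,0,0.55],[-0.82,-0.243,0,0,0,0,0.55]]'|head -2
python3 -m crank '[[-0.3,-0.1,0,0,0,0.15,0.55],[-0.6,-0.2,0,0,0,0.3,0.55],[-0.81,-0.245,0,0,0,0.34,0.55],[-0.81,-0.245,0,0,0,0.34,0.55],[-0.81,-0.245,0,0,0,0.34,0.55],[-0.81,-0.245,0,0,0,0.34,0.55]]'|head -2
python3 look.py 480 142 70 33 45 s2.png
python3 -c "
from h import *
go(480,142.1,280,1.089)
c=np.load('last.npz')['c']
s=status.sense()
for z0,z1,r in ((108,116,40),(5,11,80)): print(rect(c,band(c,480,142,r,z0,z1)))
"
```

```text
time_s: 11.7
eef_pos: [560.6, 289.9, 276.0]
time_s: 11.9
eef_pos: [519.1, 214.2, 276.8]
time_s: 12.5
eef_pos: [479.6, 142.2, 277.8]
rect (482.7, 147.2, 68.2, 81.8, np.float64(-0.483), 1192, np.float64(37.4))
in tool [  5.9   0.6 240.4]
t 12.55 pos [479.6 142.2 277.8] yaw 1.0905 move [ 0.001  0.005 -0.022] turn [-0.001  0.     0.002]
(478.8, 140.9, 44.8, 68.9, np.float64(-0.487), 5247, np.float64(109.9))
(483.7, 149.3, 69.3, 88.1, np.float64(-0.479), 1775, np.float64(7.9))
```

View pics/s2.png

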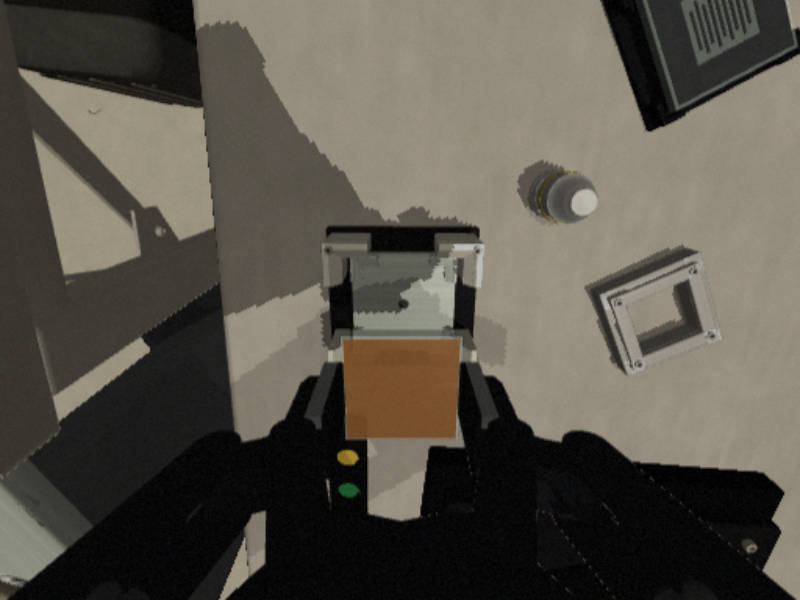

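The substrate is held flat at (403,388), over the carrier's pocket with its hole at (403,304); it needs about 0.5 mm of correction. I'm lowering it.

```bash
python3 -m crank '[[0.005,0.005,0.3,0,0,0,0.55],[0.005,0.005,0.55,0,0,0,0.55],[0.005,0.005,0.68,0,0,0,0.55],[0.005,0.005,0.76,0,0,0,0.55],[0.005,0.005,0.82,0,0,0,0.55],[0.005,0.005,0.86,0,0,0,0.55],[0.005,0.005,0.87,0,0,0,0.55],[0.005,0.005,0.87,0,0,0,0.55]]'
python3 -m crank '[[0,0,0.01,0,0,0,0.55],[0,0,0.018,0,0,0,0.55],[0,0,0.018,0,0,0,0.55]]'
```

```text
time_s: 13.35
eef_pos: [480.2, 141.8, 191.6]
ee_rot: [0.0, 0.855, 0.518, 0.0]
force: [-0.1, -0.8, -1.3]
grip_width: 0.5
grip_force: 25.7
time_s: 13.65
eef_pos: [480.2, 141.8, 190.1]
ee_rot: [0.0, 0.855, 0.518, 0.0]
force: [-1.9, -0.0, 6.2]
grip_width: 0.501
grip_force: 26.3
```

```bash
python3 -m crank '[[0,0,0,0,0,0,0.3],[0,0,0,0,0,0,0.3],[0,0,0,0,0,0,0.3],[0,0,-0.1,0,0,0,0.3],[0,0,-0.5,0,0,0,0.2],[0,0,-0.9,0,0,0,0.15],[0,0,-1,0,0,0,0.15],[0,0,-1,0,0,0,0.15]]' | tail -2
python3 look.py 479.4 141.1 36 20.7 24.5 s3.png
python3 -c "
from h import *
c=np.load('last.npz')['c'];m=band(c,479.4,141.1,20,18,26);k=c[m];print(np.linalg.lstsq(np.c_[k[:,:2]-[479.4,141.1],np.ones(len(k))],k[:,2],rcond=None)[0])
go(677,201,290,1.589)"
```

```text
grip_width: 0.847
grip_force: 0.0
rect (480.9, 141.4, 58.5, 59.0, np.float64(-0.454), 2081, np.float64(22.1))
in tool [ -0.5   0.  269. ]
[-1.43176405e-03  3.25252566e-03  2.21331797e+01]
t 14.5 pos [479.8 141.8 289.5] yaw 1.0893 move [ 1.438  1.473 -0.004] turn [ 0.001 -0.    -0.636]
```

View pics/s3.png

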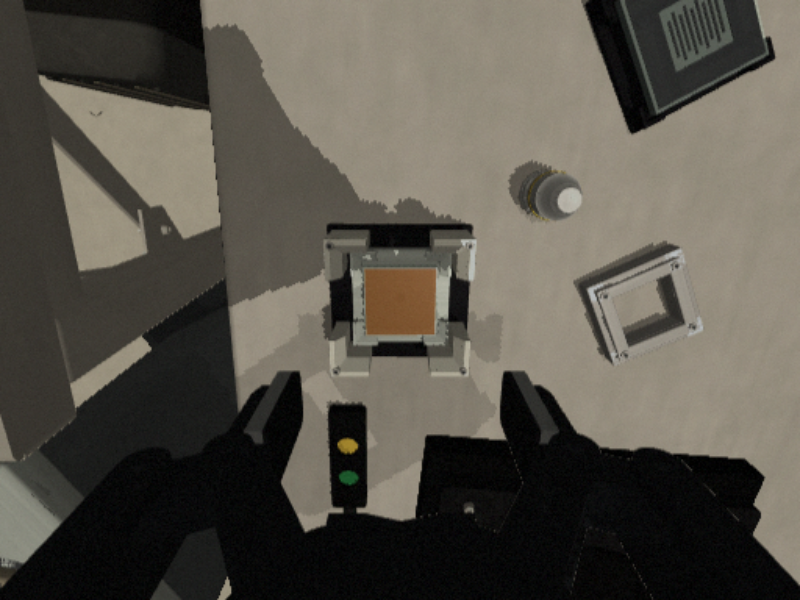

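The substrate (400,300) sits flat in the carrier's pocket at z = 22.1. Next is the mask.

```bash
python3 -m crank '[[0.34,0.34,0,0,0,0,0.15],[0.68,0.68,0,0,0,0,0.15],[0.719,0.737,0,0,0,0,0.15]]'|head -2
python3 -m crank '[[0.25,0.25,0,0,0,-0.18,0.15],[0.5,0.5,0,0,0,-0.36,0.15],[0.719,0.737,0,0,0,-0.54,0.15],[0.719,0.737,0,0,0,-0.636,0.15],[0.719,0.737,0,0,0,-0.636,0.15],[0.719,0.737,0,0,0,-0.636,0.15],[0.719,0.737,0,0,0,-0.636,0.15]]'|head -2
python3 look.py 677 201 50 16.6 21 m1.png
python3 -c "
from h import *
c=np.load('last.npz')['c'];print(rect(c,band(c,677,201,60,3,30)))
go(677,201,178,1.589)"
```

```text
time_s: 14.8
eef_pos: [581.3, 172.1, 286.8]
time_s: 15.5
eef_pos: [676.8, 200.8, 289.1]
rect (678.8, 200.6, 60.1, 59.4, np.float64(0.014), 3764, np.float64(18.2))
in tool [ -0.3   2.2 270.9]
(678.1, 202.0, 73.6, 72.9, np.float64(0.02), 5223, np.float64(15.2))
t 15.55 pos [676.9 200.9 289.4] yaw 1.5875 move [1.000e-03 2.000e-03 1.114e+00] turn [-0.001  0.    -0.002]
```

View pics/m1.png

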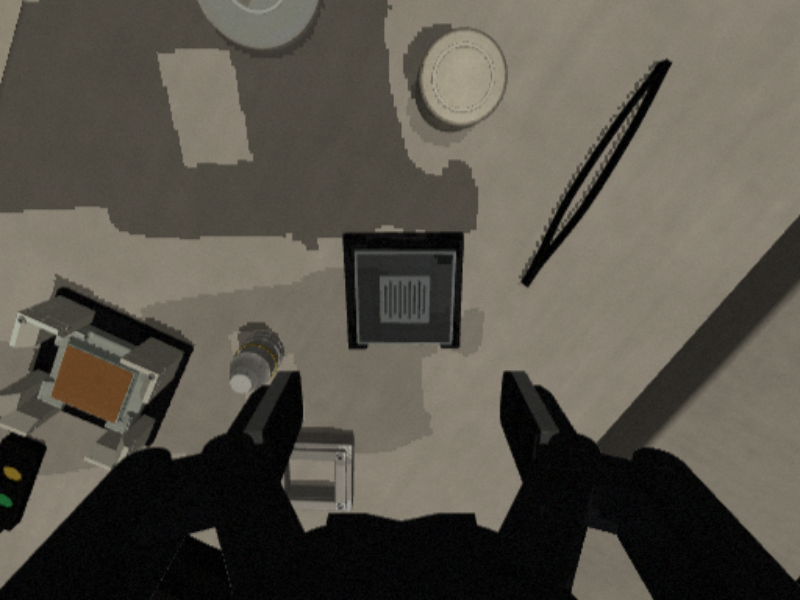

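The mask (405,300) is square to the tool and centred along x; it needs +2.2 mm along tool y.

```bash
python3 -m crank '[[-0.003,0.022,0.3,0,0,0,0.15],[-0.003,0.022,0.6,0,0,0,0.15],[-0.003,0.022,0.8,0,0,0,0.15],[-0.003,0.022,0.93,0,0,0,0.15],[-0.003,0.022,1,0,0,0,0.15]]'|head -2
python3 -m crank '[[0,0,0.06,0,0,0,0.15],[0,0,0.09,0,0,0,0.15],[0,0,0.09,0,0,0,0.15],[0,0,0.09,0,0,0,0.15]]'
python3 -m crank '[[0,0,0,0,0,0,0.4],[0,0,0,0,0,0,0.4],[0,0,0,0,0,0,0.4],[0,0,0,0,0,0,0.4],[0,0,0,0,0,0,0.4]]'
```

```text
time_s: 16.05
eef_pos: [679.3, 200.7, 188.6]
time_s: 16.45
eef_pos: [679.6, 200.7, 181.1]
ee_rot: [0.0, 0.701, 0.713, 0.0]
force: [-0.3, -0.8, 0.1]
grip_width: 0.85
grip_force: 0.0
time_s: 16.95
eef_pos: [679.6, 200.8, 181.3]
ee_rot: [0.0, 0.701, 0.713, 0.0]
force: [-0.9, -0.1, 5.7]
grip_width: 0.689
grip_force: 27.6
```

```bash
python3 -m crank '[[0,0,-0.2,0,0,0,0.4],[0,0,-0.6,0,0,0,0.4],[0,0,-1,0,0,0,0.4],[0,0,-1,0,0,0,0.4],[0,0,-1,0,0,0,0.4]]'|tail -2
python3 look.py 679 201 50 112 121
python3 -c "
from h import *
go(479.5,141.1,281,1.089)"
```

```text
grip_width: 0.69
grip_force: 27.3
rect (680.0, 200.4, 84.0, 60.5, np.float64(0.015), 10353, np.float64(117.5))
in tool [ -0.3   0.5 163.2]
t 17.5 pos [679.2 200.7 279.2] yaw 1.5888 move [-0.56  -2.008 -0.014] turn [-0.002  0.001  0.636]
```

```bash
python3 -m crank '[[-0.1,-0.35,0,0,0,0,0.4],[-0.187,-0.67,0,0,0,0,0.4]]'|head -2
python3 -m crank '[[-0.1,-0.35,0,0,0,0,0.4],[-0.187,-0.67,0,0,0,0,0.4]]'|head -2
python3 -m crank '[[-0.1,-0.3,0,0,0,0.18,0.4],[-0.187,-0.5,0,0,0,0.36,0.4],[-0.187,-0.668,0,0,0,0.54,0.4],[-0.187,-0.668,0,0,0,0.636,0.4],[-0.187,-0.668,0,0,0,0.636,0.4],[-0.187,-0.668,0,0,0,0.636,0.4],[-0.187,-0.668,0,0,0,0.636,0.4]]'|head -2
python3 look.py 480 142 70 33 45 m2.png
python3 -c "
from h import *
go(479.5,141.1,281,1.089)
c=np.load('last.npz')['c']
for z0,z1,r in ((112,121,50),(5,11,80)): print(rect(c,band(c,480,142,r,z0,z1)))
"
```

```text
time_s: 17.7
eef_pos: [611.5, 180.4, 277.6]
time_s: 17.9
eef_pos: [544.2, 160.5, 278.5]
time_s: 18.6
eef_pos: [479.8, 141.0, 279.8]
rect (493.2, 167.0, 23.4, 82.0, np.float64(-0.486), 984, np.float64(37.4))
in tool [2.930e+01 1.000e-01 2.424e+02]
t 18.65 pos [479.8 141.  279.9] yaw 1.0905 move [-0.001 -0.003 -0.011] turn [-0.001  0.001  0.002]
(479.4, 140.5, 60.3, 83.8, np.float64(-0.484), 10378, np.float64(116.7))
(487.5, 156.4, 53.7, 87.9, np.float64(-0.481), 1522, np.float64(7.9))
```

View pics/m2.png

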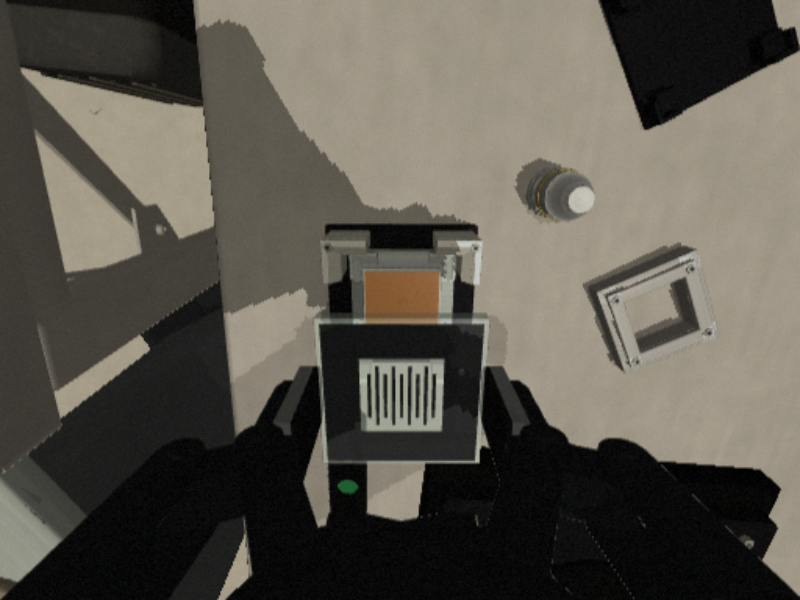

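The mask is level at (403,392) and aligned with the jig within 0.6 mm. I'm lowering it.

```bash
python3 -m crank '[[0.004,0,0.3,0,0,0,0.4],[0.004,0,0.55,0,0,0,0.4],[0.004,0,0.66,0,0,0,0.4],[0.004,0,0.74,0,0,0,0.4],[0.004,0,0.81,0,0,0,0.4],[0.004,0,0.86,0,0,0,0.4],[0.004,0,0.88,0,0,0,0.4],[0.004,0,0.88,0,0,0,0.4]]'
python3 -m crank '[[0,0,0.01,0,0,0,0.4],[0,0,0.018,0,0,0,0.4],[0,0,0.018,0,0,0,0.4]]'
```

```text
time_s: 19.45
eef_pos: [480.0, 141.4, 192.5]
ee_rot: [0.0, 0.855, 0.518, 0.0]
force: [0.3, -0.8, -0.2]
grip_width: 0.691
grip_force: 27.4
time_s: 19.75
eef_pos: [480.0, 141.4, 191.2]
ee_rot: [0.0, 0.855, 0.518, 0.0]
force: [-2.4, -0.6, 5.7]
grip_width: 0.691
grip_force: 27.9
```

```bash
python3 -m crank '[[0,0,0,0,0,0,0.2],[0,0,0,0,0,0,0.15],[0,0,0,0,0,0,0.15],[0,0,-0.1,0,0,0,0.15],[0,0,-0.5,0,0,0,0.15],[0,0,-0.9,0,0,0,0.15],[0,0,-1,0,0,0,0.15],[0,0,-1,0,0,0,0.15]]' | tail -2
python3 look.py 479.4 141.1 38 25.5 31 m3.png
python3 -c "
from h import *
c=np.load('last.npz')['c'];m=band(c,479.4,141.1,25,20,35);k=c[m];print(len(k),np.linalg.lstsq(np.c_[k[:,:2]-[479.4,141.1],np.ones(len(k))],k[:,2],rcond=None)[0])
go(612.4,62,291,1.536)"
```

```text
grip_width: 0.85
grip_force: 0.0
rect (479.0, 140.0, 62.6, 66.8, np.float64(-0.485), 3953, np.float64(28.2))
in tool [ -2.2  -1.  264.1]
2189 [8.90493261e-04 1.30132992e-03 2.81850406e+01]
t 20.6 pos [479.7 141.4 290.7] yaw 1.0893 move [-0.089  1.544 -0.002] turn [ 0.001 -0.    -0.569]
```

View pics/m3.png

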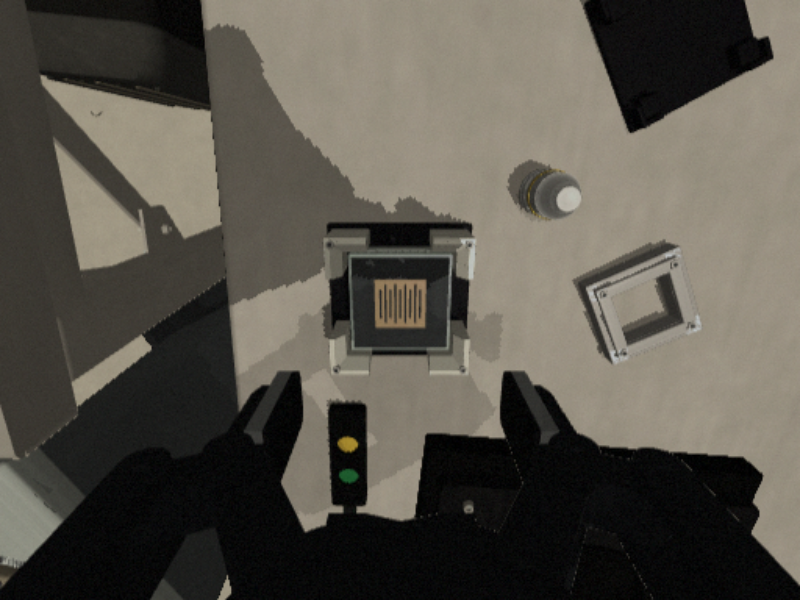

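The mask (400,303) lies flat between the guides with its top at z = 28.2. The pressure frame is next.

```bash
python3 -m crank '[[-0.03,0.4,0,0,0,0,0.15],[-0.045,0.772,0,0,0,0,0.15]]'|head -2
python3 -m crank '[[-0.02,0.25,0,0,0,-0.18,0.15],[-0.04,0.5,0,0,0,-0.36,0.15],[-0.045,0.772,0,0,0,-0.5,0.15],[-0.045,0.772,0,0,0,-0.569,0.15],[-0.045,0.772,0,0,0,-0.569,0.15],[-0.045,0.772,0,0,0,-0.569,0.15],[-0.045,0.772,0,0,0,-0.569,0.15]]'|head -2
python3 look.py 612.4 62 50 5 25 f1.png
python3 -c "
from h import *
c=np.load('last.npz')['c'];print(rect(c,band(c,612,62,60,15,30)))
go(612.4,62,173,1.536)"
```

```text
time_s: 20.8
eef_pos: [546.7, 101.2, 289.1]
time_s: 21.5
eef_pos: [612.2, 62.2, 290.0]
rect (613.4, 61.8, 60.4, 60.2, np.float64(-0.028), 2603, np.float64(14.2))
in tool [ -0.4   1.5 275.8]
(613.3, 62.2, 51.6, 51.8, np.float64(-0.034), 1305, np.float64(16.0))
t 21.55 pos [612.3  62.2 290.3] yaw 1.5357 move [-0.002  0.002  1.173] turn [-0.001 -0.    -0.   ]
```

View pics/f1.png

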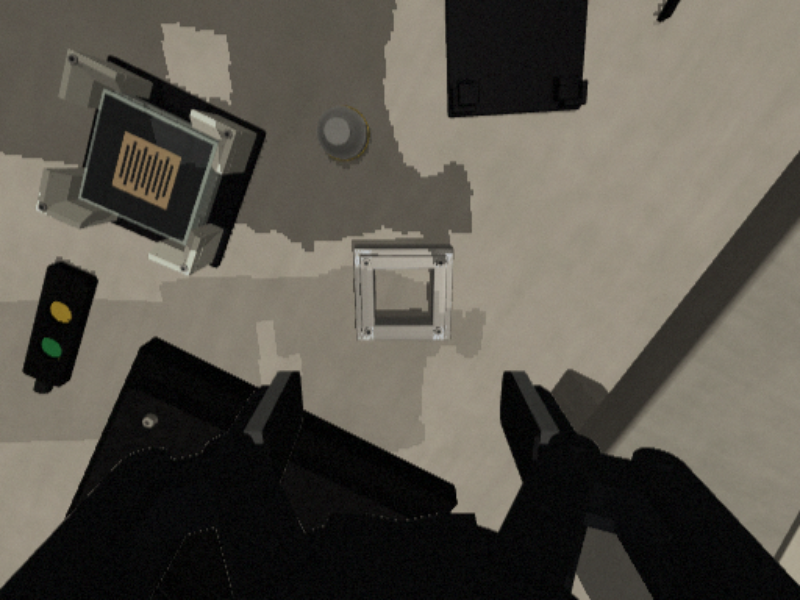

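The frame (403,293) is square to the tool and needs about +1.2 mm along tool y. The shelf leg (575,385) is well clear of the fingers.

```bash
python3 -m crank '[[-0.001,0.012,0.35,0,0,0,0.15],[-0.001,0.012,0.7,0,0,0,0.15],[-0.001,0.012,0.9,0,0,0,0.15],[-0.001,0.012,1,0,0,0,0.15]]' 45|head -2
python3 -m crank '[[0,0,0.1,0,0,0,0.15],[0,0,0.16,0,0,0,0.15],[0,0,0.178,0,0,0,0.15],[0,0,0.178,0,0,0,0.15],[0,0,0.178,0,0,0,0.15]]'
python3 -m crank '[[0,0,0,0,0,0,0.4],[0,0,0,0,0,0,0.4],[0,0,0,0,0,0,0.4],[0,0,0,0,0,0,0.4],[0,0,0,0,0,0,0.4]]'
python3 -m crank '[[0,0,-0.2,0,0,0,0.4],[0,0,-0.6,0,0,0,0.4],[0,0,-1,0,0,0,0.4],[0,0,-1,0,0,0,0.4],[0,0,-1,0,0,0,0.4]]'
python3 look.py 613 62 50 114.3 120
python3 -c "
from h import *
go(479.5,141.1,293,1.089)"
```

```text
time_s: 21.95
eef_pos: [613.1, 62.0, 188.6]
time_s: 22.45
eef_pos: [613.9, 61.7, 173.5]
ee_rot: [0.0, 0.719, 0.695, 0.0]
force: [0.2, -0.4, -0.6]
grip_width: 0.85
grip_force: 0.0
time_s: 22.95
eef_pos: [613.9, 61.8, 173.8]
ee_rot: [0.0, 0.719, 0.695, 0.0]
force: [-1.0, 0.2, 5.0]
grip_width: 0.687
grip_force: 49.1
time_s: 23.45
eef_pos: [613.5, 61.8, 272.7]
ee_rot: [0.0, 0.719, 0.695, 0.0]
force: [-0.5, 0.8, -5.3]
grip_width: 0.682
grip_force: 50.8
rect (613.9, 62.1, 51.9, 85.1, np.float64(-0.041), 3589, np.float64(115.3))
in tool [  0.3   0.4 157.4]
t 23.5 pos [613.3  61.8 271.4] yaw 1.5361 move [ 0.746 -1.365 -0.213] turn [-0.003  0.001  0.569]
```

```bash
python3 -m crank '[[0.18,-0.34,0,0,0,0,0.4],[0.373,-0.682,0,0,0,0,0.4]]'|head -2
python3 -m crank '[[0.12,-0.23,0,0,0,0.15,0.4],[0.25,-0.46,0,0,0,0.3,0.4],[0.373,-0.683,0,0,0,0.45,0.4],[0.373,-0.683,0,0,0,0.569,0.4],[0.373,-0.683,0,0,0,0.569,0.4],[0.373,-0.683,0,0,0,0.569,0.4],[0.373,-0.683,0,0,0,0.569,0.4]]'|head -2
python3 look.py 480 142 70 33 45 f2.png
python3 -c "
from h import *
go(479.5,141.1,201.7,1.089)
c=np.load('last.npz')['c']
for z0,z1,r in ((114.3,120,50),(109,114,50),(5,11,80)): print(rect(c,band(c,480,142,r,z0,z1)))
"
```

```text
time_s: 23.7
eef_pos: [545.7, 101.3, 270.3]
time_s: 24.4
eef_pos: [480.2, 140.8, 272.2]
rect (479.4, 141.0, 82.4, 82.0, np.float64(-0.485), 1277, np.float64(37.3))
in tool [ -0.   -0.6 234.9]
t 24.45 pos [480.1 140.8 272.3] yaw 1.0902 move [ 0.    -0.007  0.706] turn [-0.001  0.     0.002]
(480.3, 141.0, 51.3, 85.7, np.float64(-0.477), 2402, np.float64(115.2))
(480.0, 140.5, 60.6, 83.6, np.float64(-0.477), 4284, np.float64(112.0))
(479.4, 141.5, 87.2, 87.9, np.float64(-0.488), 1416, np.float64(7.9))
```

View pics/f2.png

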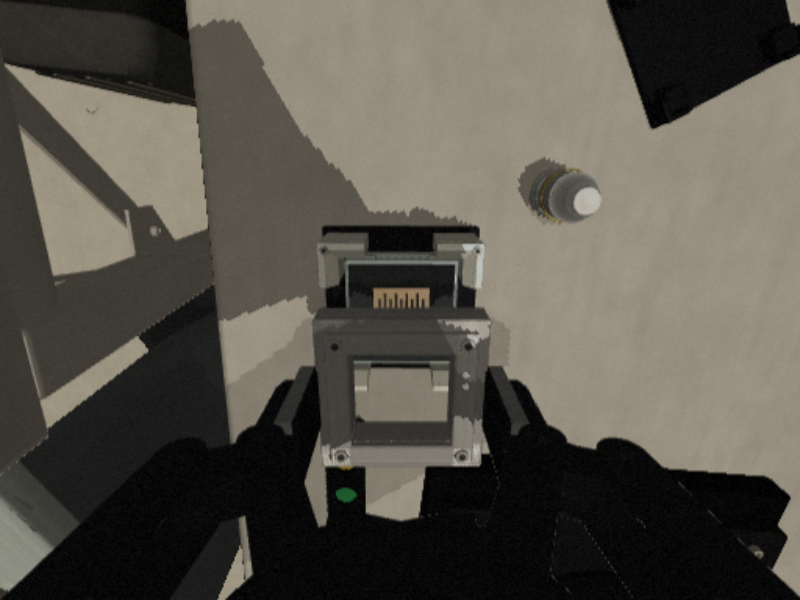

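The frame is level at (403,390) and aligned with the jig within 0.6 mm. I'm lowering it slowly.

```bash
python3 -m crank '[[0,-0.005,0.2,0,0,0,0.4],[0,-0.005,0.4,0,0,0,0.4],[0,-0.005,0.5,0,0,0,0.4],[0,-0.005,0.56,0,0,0,0.4],[0,-0.005,0.61,0,0,0,0.4],[0,-0.005,0.65,0,0,0,0.4],[0,-0.005,0.68,0,0,0,0.4],[0,-0.005,0.695,0,0,0,0.4],[0,-0.005,0.695,0,0,0,0.4]]'
python3 -m crank '[[0,0,0.01,0,0,0,0.4],[0,0,0.015,0,0,0,0.4],[0,0,0.015,0,0,0,0.4]]'
```

```text
time_s: 25.35
eef_pos: [479.5, 141.3, 203.4]
ee_rot: [0.0, 0.855, 0.518, 0.0]
force: [0.1, -0.6, -2.4]
grip_width: 0.689
grip_force: 51.0
time_s: 25.65
eef_pos: [479.5, 141.3, 201.8]
ee_rot: [0.0, 0.855, 0.518, 0.0]
force: [-0.7, 0.0, -3.2]
grip_width: 0.683
grip_force: 51.1
```

```bash
python3 -m crank '[[0,0,0.005,0,0,0,0.4],[0,0,0.005,0,0,0,0.4],[0,0,0.005,0,0,0,0.4]]' | sed -n '2p;4p'
python3 -m crank '[[0,0,0.005,0,0,0,0.4],[0,0,0.005,0,0,0,0.4],[0,0,0.005,0,0,0,0.4]]' | sed -n '2p;4p'
```

```text
eef_pos: [479.5, 141.3, 201.7]
force: [-2.7, -0.3, 5.9]
eef_pos: [479.5, 141.3, 201.7]
force: [-5.4, -1.0, 11.7]
```

In contact at the expected seat height of 201.7. Releasing.

```bash
python3 -m crank '[[0,0,-0.005,0,0,0,0.4],[0,0,-0.005,0,0,0,0.2],[0,0,-0.005,0,0,0,0.15],[0,0,-0.005,0,0,0,0.15],[0,0,-0.1,0,0,0,0.15],[0,0,-0.5,0,0,0,0.15],[0,0,-0.9,0,0,0,0.15],[0,0,-1,0,0,0,0.15],[0,0,-1,0,0,0,0.15],[0,0,-1,0,0,0,0.15]]' | tail -4
python3 look.py 479.4 141.1 38 42.5 48 e.png
python3 -c "
from h import *
c=np.load('last.npz')['c'];m=band(c,479.4,141.1,38,42.5,48);k=c[m];print(len(k),np.linalg.lstsq(np.c_[k[:,:2]-[479.4,141.1],np.ones(len(k))],k[:,2],rcond=None)[0])
print(rect(c,band(c,480,142,38,40,48)),status.sense()['time_s'])"
```

```text
ee_rot: [-0.0, 0.855, 0.518, -0.001]
force: [-0.7, 0.0, 0.0]
grip_width: 0.849
grip_force: 0.0
rect (479.6, 141.4, 51.7, 52.1, np.float64(-0.48), 1618, np.float64(43.9))
in tool [  0.5   0.6 256.1]
1618 [1.09285468e-03 1.61686358e-03 4.39293977e+01]
(479.5, 141.0, 59.6, 59.9, np.float64(-0.483), 2516, np.float64(42.9)) 27.3
```

View pics/e.png

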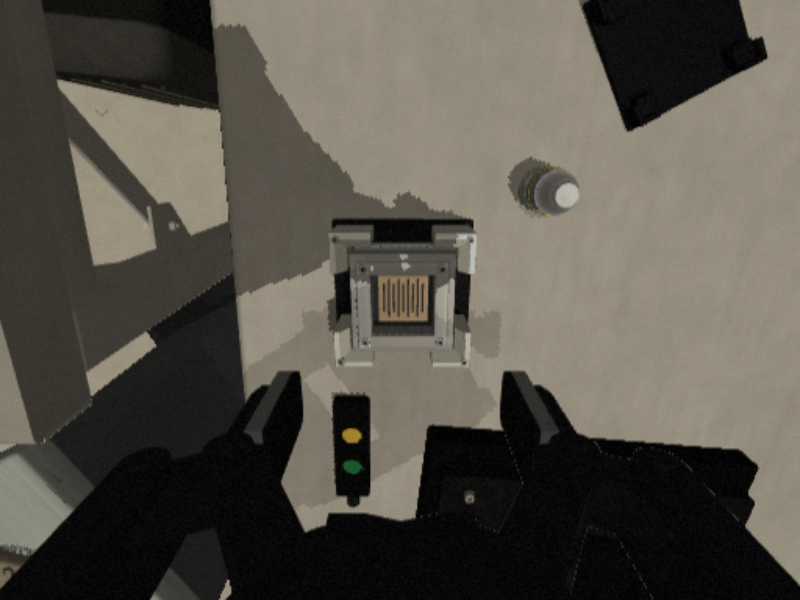

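The frame (403,298) sits level and centred, with its top at 43.9 mm (44 mm is nominal), and the objective (555,192) is still standing where it was. Handing in.

```bash
python3 -c "
from rig import ticket
print(ticket.finish_job())"
```

```text
the job is handed in; nothing more can be done
None
```

The carrier, substrate, mask and pressure frame are stacked in the jig, level and at their seated heights by the wrist camera; the bystanders were not touched, and I handed the job in at about 27 s, with no verdict returned.

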